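# Move four sample tubes from the cube row to the run rack in the same order

## Robot

A 7-joint arm with a two-finger parallel gripper is mounted at the origin on the work surface. World frame = base frame: x ahead of the robot, y to its left, z up, the work surface at z = 0. Lengths are in m, angles in rad, forces in N, time in s.
With the tool pointing down it reaches from about 0.4 to 0.9 m from the base axis. Payload 5.5 kg.
Tool frame: the origin (TCP) lies midway between the tips of the shut fingers; the grasp point (between the pads) lies 19 mm behind it (manip.grip_depth is the distance from the TCP to the grasp point, in m); z points along the fingers, y is the line along which they close (so a half turn about z gives the same grasp; the last joint's range is limited). The gripper opens to 92 mm and grips with 3 to 60 N. Pads are 19 mm wide; open, the fingers measure 130 mm over their backs; the gripper's body (75 mm by 190 mm) begins 47 mm behind the grasp point.
Start: joints at [1.365, 0.501, -0.427, 1.55, 0.221, 1.138, -0.21], TCP at [0.294, -0.58, 0.227] pointing down, gripper open.
Joint ranges: [-2.88, 2.88], [-0.31, 2.03], [-1.54, 1.56], [0.2, 2.42], [-1.41, 4.55], [0.19, 2.02], [-2.57, 2.57]. Speed limits (rad/s): [2.57, 2.57, 3.14, 3.14, 3.14, 3.14, 3.14].

## Interface

Orientations are given as a unit quaternion [x, y, z, w].
In Python, from bench import manip, get_image, get_calibration gives the robot as it stands (manip), with the cameras as plain functions. Calls block until the motion is done:
- manip.move_pose(position, orientation): joint-space move of the TCP to a pose.
- manip.servo_line(position, ori=None, vel=0.15): straight line of the TCP; ori=None keeps the orientation; vel is the mean speed in m/s.
- manip.movej(angles): joint-space move.
- manip.open() and manip.close(f_grip=None): open the fingers fully, or close them until they stop; f_grip is the grip in N (None keeps the last).
- manip.sleep(seconds).
- manip.solve_ik(position, orientation): joint angles nearest the present ones, or None.
- get_image(name): name is "scene" or "top"; returns the picture (420x560x3 uint8, red, green, blue); there is no depth.
- get_calibration(name): a dict with "vfov" (degrees; the focal length in pixels is half the picture's height over the tangent of half this angle, whatever the lens; pixels are square), "cx", "cy" (the principal point, pixels), "eye" and "attitude" of the camera in the world. Camera axes: x right, y down, z forward; pixel columns grow to the right and rows downward; lengths in m; the calibration is good to about 2 mm. A picture is of the moment at which its call begins. get_calibration takes no time and is no camera call.
A pose or a line that the arm cannot do raises manip.PlanningError and nothing moves.
- manip.hand_in(): hands the job in; it is judged then, once.
Readings, each from a call of its own:
- manip.current_clock(): time.
- manip.current_q(): joint angles.
- manip.current_joint_velocities(): joint speeds.
- manip.current_tau(): joint torques, N m.
- manip.current_tool_pos(): TCP position.
- manip.current_tcp_rot(): TCP orientation.
- manip.current_force(): force on the tool from outside, world axes, zero at the start.
- manip.current_wrist_torque(): the same for the moment, N m.
- manip.current_finger_gap(): finger opening in m.
- manip.current_gripper_force(): force on a finger pad.
Only numpy, scipy, OpenCV 4.12 (cv2) and the standard library are available. Lean on these libraries where they do the work, as an engineer would, in place of code of your own. Each camera call takes 0.05 s, during which the arm holds its last target. There are 200 camera calls.

## Task

Move the four capped tubes from the row of coloured cubes into the empty white rack, keeping their order: counting from the black-grip end of each row, the first tube goes into the first hole, the second into the second, and so on. Keep the tubes upright on the way, and leave every one standing right down in its hole and let go.

Things in the scene. Friction and masses are not known exactly. Their poses are not given: they have to be found in the camera images.
- tube_red: Loose pale 50 ml centrifuge tube with a red screw cap, 35 to 70 g, 117 mm tall, 28 mm in diameter; conical foot (10 mm wide tip, full width 14 mm up); cap 34 mm in diameter, from 101 to 117 mm. Origin: centre of the tip; z up along the axis. Starts upright in the cube of its colour. Grip the cap with the fingers closing across the row: along it, caps are only 16 mm apart.
- tube_yellow: Loose pale 50 ml centrifuge tube with a yellow screw cap, 35 to 70 g, 117 mm tall, 28 mm in diameter; conical foot (10 mm wide tip, full width 14 mm up); cap 34 mm in diameter, from 101 to 117 mm. Origin: centre of the tip; z up along the axis. Starts upright in the cube of its colour. Grip the cap with the fingers closing across the row: along it, caps are only 16 mm apart.
- tube_green: Loose pale 50 ml centrifuge tube with a green screw cap, 35 to 70 g, 117 mm tall, 28 mm in diameter; conical foot (10 mm wide tip, full width 14 mm up); cap 34 mm in diameter, from 101 to 117 mm. Origin: centre of the tip; z up along the axis. Starts upright in the cube of its colour. Grip the cap with the fingers closing across the row: along it, caps are only 16 mm apart.
- tube_blue: Loose pale 50 ml centrifuge tube with a blue screw cap, 35 to 70 g, 117 mm tall, 28 mm in diameter; conical foot (10 mm wide tip, full width 14 mm up); cap 34 mm in diameter, from 101 to 117 mm. Origin: centre of the tip; z up along the axis. Starts upright in the cube of its colour. Grip the cap with the fingers closing across the row: along it, caps are only 16 mm apart.
- cube_red: Fixed red plastic tube cube, 49 x 49 mm, 56 mm high, with an upright socket 32 mm wide and 50 mm deep in its top; one of four in a row on the tray, the colours in any order. Origin: centre of the underside; z up, axes parallel to the tray's.
- cube_yellow: Fixed yellow plastic tube cube, 49 x 49 mm, 56 mm high, with an upright socket 32 mm wide and 50 mm deep in its top; one of four in a row on the tray, the colours in any order. Origin: centre of the underside; z up, axes parallel to the tray's.
- cube_green: Fixed green plastic tube cube, 49 x 49 mm, 56 mm high, with an upright socket 32 mm wide and 50 mm deep in its top; one of four in a row on the tray, the colours in any order. Origin: centre of the underside; z up, axes parallel to the tray's.
- cube_blue: Fixed blue plastic tube cube, 49 x 49 mm, 56 mm high, with an upright socket 32 mm wide and 50 mm deep in its top; one of four in a row on the tray, the colours in any order. Origin: centre of the underside; z up, axes parallel to the tray's.
- tray: Fixed aluminium tray, 60 x 206 mm, 6 mm thick, under the row of cubes; they stand at y = +75, +25, -25, -75 mm (first to fourth). A black finger grip at its +y end (to 133 mm, 48 mm high) marks the first end. Origin: centre of the underside; z up, x across the row, y along it towards the grip. Turned any way round, on the left or the right.
- rack: Fixed white rack, 58 x 220 mm, 64 mm high, empty at the start: four round holes 32 mm wide at x = 0, y = +75, +25, -25, -75 mm (first to fourth), floor 6 mm above the underside. A black finger grip at its +y end (to 140 mm, 64 mm high) marks the first end. Origin: centre of the underside; z up, x across the row, y along it. Turned any way round.

How it is judged:
By the outcome, as a careful person would: the job done as asked, in the order asked, and still so for the second after the job is handed in, with the robot touching nothing.
It also fails if it takes over 96 s, if anything falls off the work surface, if the arm or the gripper's body presses on something with over 40 N, if the wrist force passes 120 N, or if a joint passes its speed limit or range.

## Working session

There is one attempt and no reset: what is moved stays moved. The work goes in short steps, each a Python script; the robot and the scene stay as the last script left them, time stands still between calls to the robot, and variables do not carry over. Pictures are saved under pics/ and viewed, at most 14 in all, crops included, and the job is handed in when it is done.

```bash
mkdir -p pics; ls
python3 - <<'E'
from bench import manip, get_image, get_calibration
import cv2
for n in("scene","top"):
    im=get_image(n); cv2.imwrite(f"pics/{n}0.png",im[:,:,::-1]); print(n,get_calibration(n))
print(manip.current_tcp_rot(),manip.current_clock())
E
```

```text
bench.py
pics
scene {'vfov': 47.58969138721684, 'cx': 277.6550441016215, 'cy': 206.7886475419384, 'eye': array([0.94490876, 0.567515  , 0.5312628 ]), 'attitude': array([ 0.25892467,  0.84740568, -0.44501612, -0.12970072])}
top {'vfov': 51.655948622836796, 'cx': 277.53735284492296, 'cy': 214.5666688544827, 'eye': array([ 0.43874637, -0.00124879,  0.89567176]), 'attitude': array([ 0.70846814, -0.70287885,  0.05584317, -0.03026141])}
[ 9.72652102e-01  2.32265125e-01 -1.78191363e-04 -8.76318255e-04] 0.1
```

View pics/scene0.png

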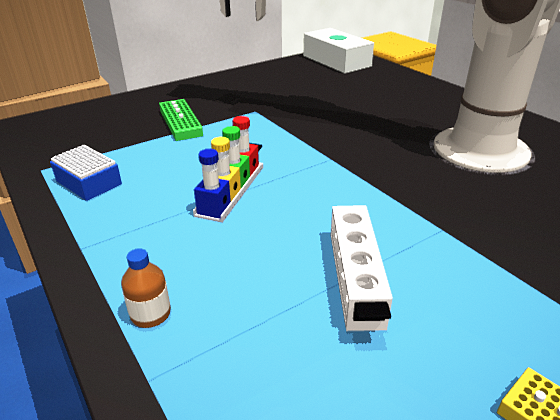

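View pics/top0.png

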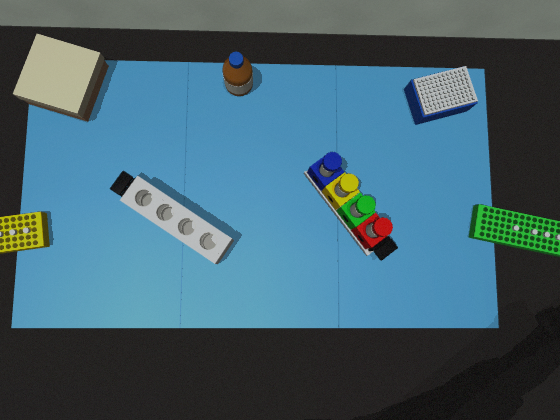

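View crops.

The top view shows the rack with its grip at (122,184) and holes at about (143,198), (164,212), (185,227) and (207,241). The tray grip is at (384,247), so the order is red (382,226), green (366,204), yellow (349,182), blue (332,160). Next I'll enlarge both areas.

Run:
```python
import cv2
for n,a in dict(scene=[(190,110,80,115,5),(322,198,80,140,4)],top=[(295,145,110,120,5),(105,165,140,105,5)]).items():
    im=cv2.imread(f"pics/{n}0.png")
    for k,(x,y,w,h,s) in enumerate(a):
        c=cv2.resize(im[y:y+h,x:x+w],None,fx=s,fy=s,interpolation=cv2.INTER_CUBIC)
        for i in range(0,w,10):
            cv2.line(c,(i*s,0),(i*s,6),(255,0,255),1)
            if i%20==0: cv2.putText(c,str(x+i),(i*s,16),0,.4,(255,0,255),1)
        for i in range(0,h,10):
            cv2.line(c,(0,i*s),(6,i*s),(255,0,255),1)
            if i%20==0:cv2.putText(c,str(y+i),(8,i*s+5),0,.4,(255,0,255),1)
        cv2.imwrite(f"pics/{n}_c{k}.png",c)
```

```text
(no output)
```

View pics/scene_c0.png

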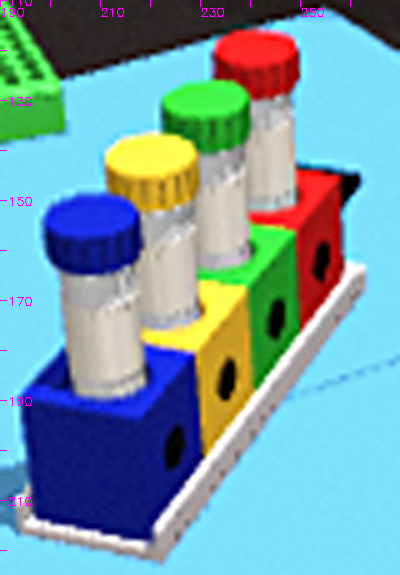

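View pics/scene_c1.png

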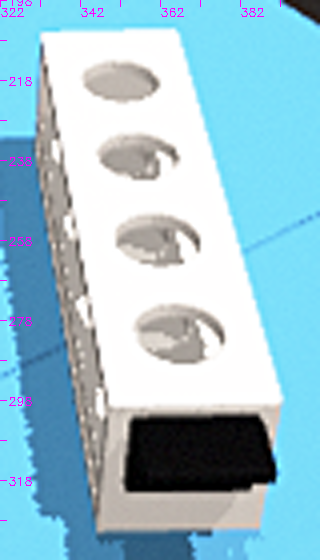

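View pics/top_c0.png

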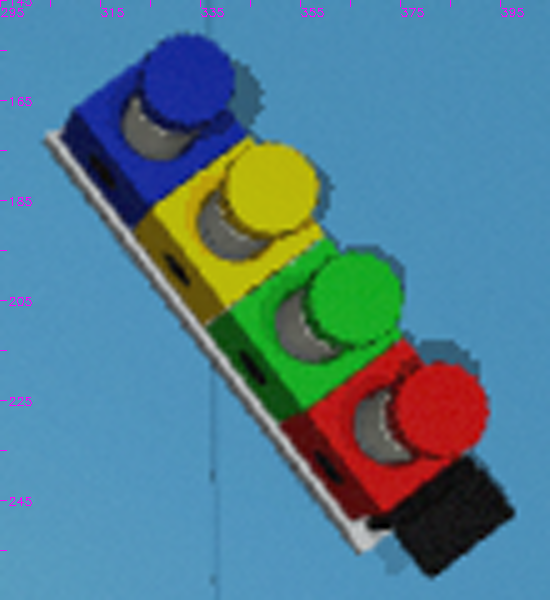

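View pics/top_c1.png

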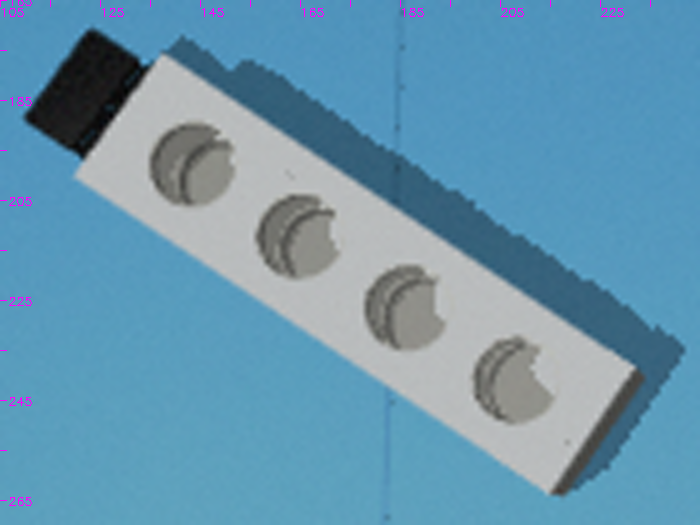

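Pixel readings come from the crops: cap-top centres, hole rims and rack top corners in both views. I'll triangulate them.

```bash
cat > geo.py <<'E'
import numpy as np
from scipy.spatial.transform import Rotation as R
from scipy.optimize import least_squares
from bench import manip, get_image, get_calibration
CAL={n:get_calibration(n) for n in("scene","top")}
def proj(n,P):
    c=CAL[n]; p=(np.atleast_2d(P)-c["eye"])@R.from_quat(c["attitude"]).as_matrix()
    f=210/np.tan(np.radians(c["vfov"])/2)
    return p[:,:2]/p[:,2:]*f+[c["cx"],c["cy"]]
def crop(pts,off,s): return (np.array(pts)+.5)/s-.5+off
def tri(uv):  # {cam:Nx2} -> Nx3, rms px
    N=len(uv["top"])
    f=lambda p:np.concatenate([(proj(n,p.reshape(N,3))-uv[n]).ravel() for n in uv])
    s=least_squares(f,np.tile([.5,0,.1],N)); return s.x.reshape(N,3),s.fun.reshape(2,N,2)
def rowfit(uv,local):  # x,y,z,yaw of a body with local points
    T=lambda q:local@R.from_euler("z",q[3]).as_matrix().T+q[:3]
    f=lambda q:np.concatenate([(proj(n,T(q))-uv[n]).ravel() for n in uv])
    return min((least_squares(f,[.5,0,0,y]) for y in np.arange(-3,3.2,1)),key=lambda s:s.cost)
E
cat > meas.py <<'E'
from geo import *
np.set_printoptions(precision=4,suppress=True)
ys=[.075,.025,-.025,-.075]
cap={"top":crop([(441,410),(356,298),(271,188),(189,79)],(295,145),5),"scene":crop([(257,50),(206,102),(152,155),(93,218)],(190,110),5)}
rk={"top":crop([(192,165),(299,237),(406,308),(514,380),(163,55),(75,177),(638,370),(555,492)],(105,165),5),
"scene":crop([(180,333),(158,240),(139,157),(121,82),(107,408),(282,402),(41,31),(178,29)],(322,198),4)}
# corners: which x sign is which is fixed by the grip direction (+y)
for nm,uv,loc in(("caps",cap,np.array([(0,y,.129) for y in ys])),("rack",rk,np.array([(0,y,.064) for y in ys]+[(a*.029,b*.110,.064) for b in(1,-1) for a in(1,-1)]))):
    p,r=tri(uv); print(nm,p,"\nresid",np.abs(r).max())
    s=rowfit(uv,loc); print("fit x y z yaw",s.x,"rms px",np.sqrt(np.mean(s.fun**2)),"\n",s.fun.reshape(2,-1,2).tolist() if s.cost>40 else "")
E
python3 meas.py
```

```text
caps [[ 0.5141 -0.2189  0.1266]
 [ 0.5544 -0.1889  0.1264]
 [ 0.5943 -0.1583  0.1277]
 [ 0.6342 -0.1288  0.1267]] 
resid 0.631833935862204
fit x y z yaw [ 0.5743 -0.1737 -0.0021  2.2141] rms px 0.41846450746312214 
 
rack [[0.5725 0.2266 0.0629]
 [0.5451 0.1848 0.0626]
 [0.5179 0.1433 0.0627]
 [0.4907 0.1015 0.0628]
 [0.6163 0.2393 0.0619]
 [0.5671 0.2708 0.0631]
 [0.4949 0.0543 0.0634]
 [0.4469 0.086  0.0638]] 
resid 1.0333398264235996
fit x y z yaw [ 0.5314  0.1633 -0.0011 -0.5789] rms px 0.6931866909614101
```

The fits are consistent at sub-pixel level, and the heights match the text within 2 mm. Next is a reach check, then pick the first tube (red), carry it above hole 1 and look.

```bash
cat > job.py <<'E'
from geo import *
TRAY=np.array([.5743,-.1737]); TY=2.2141
RACK=np.array([.5315,.1637]); RY=-.5789
YS=[.075,.025,-.025,-.075]
CAPS=np.array([[.5141,-.2189],[.5544,-.1889],[.5943,-.1583],[.6342,-.1288]])
def quat(a): return (R.from_euler("z",a+np.pi/2)*R.from_euler("x",np.pi)).as_quat()  # closing axis at angle a
def hole(i): return RACK+YS[i]*np.array([-np.sin(RY),np.cos(RY)])
QP,QR=quat(TY-np.pi),quat(RY)
HI,GZ,PZ=.250,.102,.0965
P=lambda xy,z:np.array([*xy,z])
def say(t): print(t,"t",round(manip.current_clock(),1),"gap",round(manip.current_finger_gap(),4),"F",np.round(manip.current_force(),1),"p",np.round(manip.current_tool_pos(),4))
def pick(i,f=20):
    manip.servo_line(P(CAPS[i],GZ),vel=.12); manip.close(f); say("grip")
    manip.servo_line(P(CAPS[i],HI),vel=.15); say("up")
E
python3 - <<'E'
from job import *
print(manip.current_q())
for k in(0,np.pi):
  for i in(0,3):
    for xy,a in((CAPS[i],TY-np.pi),(hole(i),RY)):
      print(k,i,[None if (q:=manip.solve_ik(P(xy,z),quat(a+k))) is None else np.round(q,2).tolist() for z in(HI,.1)])
E
```

```text
[ 1.36519286  0.50174806 -0.42679755  1.55136401  0.22078691  1.1383191
 -0.21032938]
0 0 [[0.89, 0.35, -0.67, 1.75, 0.24, 1.12, -0.78], [0.81, 0.54, -0.58, 1.88, 0.39, 0.84, -0.9]]
0 0 [[0.31, 0.61, -1.07, 1.6, 0.56, 1.27, -1.43], [0.25, 0.78, -0.97, 1.73, 0.74, 1.05, -1.56]]
0 3 [[0.68, 0.55, -0.75, 1.53, 0.39, 1.22, -1.06], [0.62, 0.7, -0.66, 1.65, 0.49, 0.97, -1.14]]
0 3 [[0.73, 0.41, -1.21, 1.88, 0.42, 1.15, -1.22], [0.51, 0.58, -0.96, 2.01, 0.62, 0.88, -1.37]]
3.141592653589793 0 [[1.28, 0.62, -1.3, 1.74, 0.62, 1.27, 2.04], [1.24, 0.93, -1.3, 1.87, 0.98, 1.18, 1.8]]
3.141592653589793 0 [[0.41, 0.75, -1.3, 1.6, 0.73, 1.37, 1.58], [0.4, 1.01, -1.31, 1.72, 1.03, 1.27, 1.4]]
3.141592653589793 3 [[0.94, 0.81, -1.3, 1.52, 0.79, 1.42, 1.81], [0.94, 1.06, -1.31, 1.64, 1.06, 1.31, 1.65]]
3.141592653589793 3 [[0.77, 0.46, -1.29, 1.88, 0.48, 1.17, 1.87], [0.7, 0.82, -1.3, 2.01, 0.92, 1.09, 1.53]]
```

All poses are reachable with the first option.

Run:
```python
from job import *; import cv2
manip.move_pose(P(CAPS[0],HI),QP); say("over")
pick(0)
manip.servo_line(P(hole(0),HI),QR,vel=.2); say("rack")
manip.servo_line(P(hole(0),.180),vel=.2); say("low")   # tip about 25 mm over the top
a=[cv2.resize(get_image(n)[y:y+h,x:x+w,::-1],(400,400*h//w),interpolation=cv2.INTER_CUBIC) for n,x,y,w,h in(("scene",320,170,100,150),("top",100,120,100,150))]
cv2.imwrite("pics/held.png",np.hstack(a))
```

```text
over t 1.7 gap 0.0918 F [ 0.   0.2 -0.3] p [ 0.5135 -0.2209  0.2498]
grip t 4.0 gap 0.0337 F [ 0.  -0.3  0.3] p [ 0.5141 -0.2189  0.102 ]
up t 5.1 gap 0.0334 F [ 0.2  0.4 -0.5] p [ 0.5133 -0.2188  0.249 ]
rack t 7.5 gap 0.0332 F [-0.1 -0.3 -0.7] p [0.5728 0.2254 0.25  ]
low t 8.0 gap 0.0334 F [-0.3  0.9  0.2] p [0.5726 0.2264 0.1803]
```

View pics/held.png

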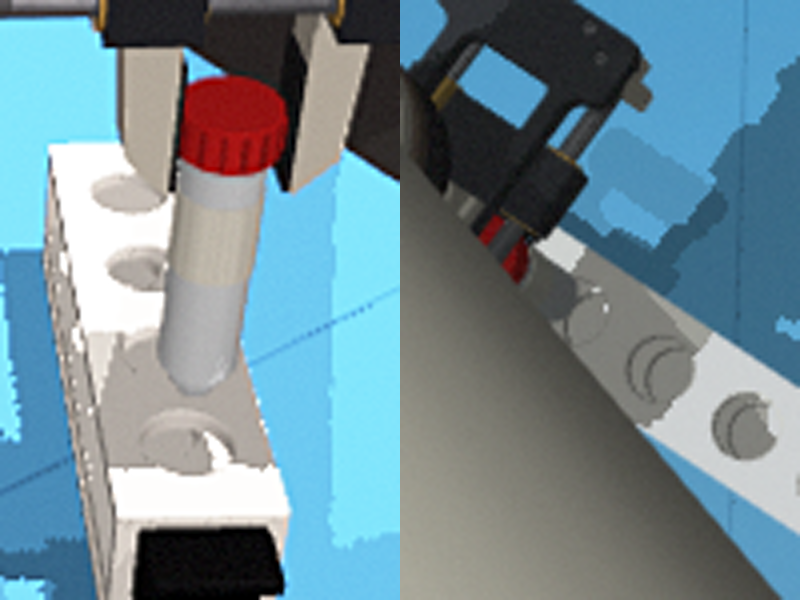

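Red hangs above hole 1: the cap top is at crop (235,106) and the foot at (195,392). I'll check for tilt against the expected projection.

Run:
```python
from job import *
p=manip.current_tool_pos(); print(p, manip.current_tcp_rot(),QR)
e=np.array([p+[0,0,.027],p+[0,0,-.090+.0],P(hole(0),.064)])
print((proj("scene",e)-[320,170])*4)
# effect of moving the foot 10 mm along / across the row
for a in(RY,RY+np.pi/2):
    d=np.array([np.cos(a),np.sin(a),0])*.01; print((proj("scene",e[1]+d)-proj("scene",e[1]))*4)
```

```text
[0.57361311 0.22718807 0.18177188] [8.79556402e-01 4.75792549e-01 1.40910438e-03 1.29489387e-05] [8.79517907e-01 4.75865792e-01 2.91383759e-17 5.38549395e-17]
[[233.87470319  98.0309496 ]
 [196.22161041 384.00554723]
 [189.312529   441.11484982]]
[[-29.22606209   0.40272375]]
[[ 4.92276428 19.90629306]]
```

The tube hangs upright and within about 1.5 mm of the hole axis. Inserting it in two stages, watching the force.

```bash
cat >> job.py <<'E'
def place(i):
    manip.servo_line(P(hole(i),.125),vel=.12); say("in")
    F=manip.current_force()
    if np.linalg.norm(F)>12: raise SystemExit("contact")
    manip.servo_line(P(hole(i),PZ),vel=.06); say("down")
    manip.open(); manip.servo_line(P(hole(i),HI),vel=.2); say("off")
E
python3 - <<'E'
from job import *; import cv2
place(0)
manip.servo_line(P(CAPS[1],HI),QP,vel=.25)
a=[cv2.resize(get_image(n)[y:y+h,x:x+w,::-1],(400,400*h//w),interpolation=cv2.INTER_CUBIC) for n,x,y,w,h in(("scene",320,170,100,150),("top",100,120,140,150))]
h=max(x.shape[0] for x in a); cv2.imwrite("pics/placed1.png",np.hstack([np.pad(x,((0,h-x.shape[0]),(0,0),(0,0))) for x in a]))
E
```

```text
in t 8.7 gap 0.0331 F [ 0.  -0.8  0.1] p [0.5728 0.2269 0.1254]
down t 9.3 gap 0.0332 F [ 0.5  0.3 -1.7] p [0.5723 0.2264 0.0959]
off t 11.3 gap 0.0918 F [-0.8 -0.9  0.1] p [0.5719 0.2258 0.2488]
```

View pics/placed1.png

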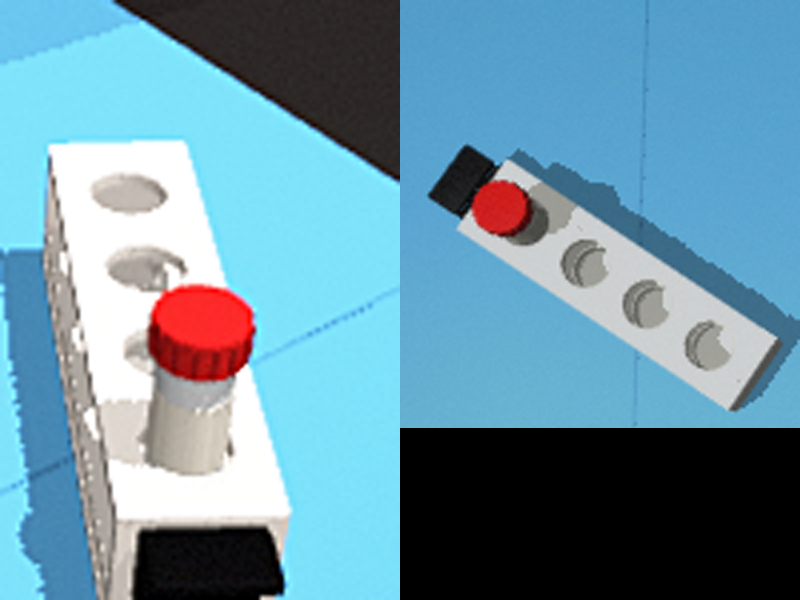

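Red stands fully down in hole 1 (cap at crop (200,320), tube inside the rim at (190,450)). I'll do the other three the same way.

Run:
```python
from job import *; import cv2
for i in(1,2,3):
    manip.servo_line(P(CAPS[i],HI),QP,vel=.25)
    pick(i)
    if manip.current_finger_gap()<.030: raise SystemExit("missed")
    manip.servo_line(P(hole(i),HI),QR,vel=.2)
    manip.servo_line(P(hole(i),.180),vel=.2)
    place(i)
manip.servo_line(P([.5,-.2],.3),QP,vel=.25); say("away")
for n in("scene","top"): cv2.imwrite(f"pics/end_{n}.png",get_image(n)[:,:,::-1])
a=[cv2.resize(cv2.imread(f"pics/end_{n}.png")[y:y+h,x:x+w],(400,560)) for n,x,y,w,h in(("scene",310,160,100,140),("top",110,130,120,168))]
cv2.imwrite("pics/end.png",np.hstack(a))
```

```text
grip t 15.8 gap 0.0333 F [ 0.1 -0.3 -0.1] p [ 0.5544 -0.1889  0.102 ]
up t 16.9 gap 0.0331 F [ 0.2 -0.3 -0.8] p [ 0.5536 -0.1888  0.2489]
in t 20.1 gap 0.0333 F [ 0.1  0.3 -0.3] p [0.5456 0.1851 0.1257]
down t 20.7 gap 0.0336 F [-0.3 -0.4 -1.3] p [0.5448 0.1846 0.0959]
off t 22.7 gap 0.092 F [-0.3 -0.2 -0.7] p [0.5445 0.184  0.2489]
grip t 26.5 gap 0.0336 F [-0.1  0.6 -0.4] p [ 0.5943 -0.1583  0.102 ]
up t 27.6 gap 0.0336 F [-0.5 -0.1 -1. ] p [ 0.5935 -0.1583  0.2489]
in t 30.5 gap 0.0336 F [-0.3 -0.4  0.1] p [0.5183 0.1432 0.1257]
down t 31.1 gap 0.0333 F [ 0.1  0.1 -0.2] p [0.5174 0.1428 0.0959]
off t 33.0 gap 0.0917 F [-0.5 -0.5 -0.1] p [0.5171 0.1422 0.249 ]
grip t 36.7 gap 0.0335 F [ 0.4 -0.4  1. ] p [ 0.6342 -0.1288  0.102 ]
up t 37.8 gap 0.0333 F [ 0.1  0.5 -1.4] p [ 0.6334 -0.1289  0.2488]
in t 40.5 gap 0.0337 F [ 0.5 -0.1 -0.2] p [0.491  0.1013 0.1257]
down t 41.1 gap 0.0333 F [ 0.2 -0.6 -1.1] p [0.4901 0.101  0.0959]
off t 43.0 gap 0.0916 F [ 0.2  0.5 -0.2] p [0.4897 0.1005 0.249 ]
away t 44.4 gap 0.0919 F [-0.1  0.1  0.7] p [ 0.5002 -0.1977  0.2998]
```

View pics/end.png

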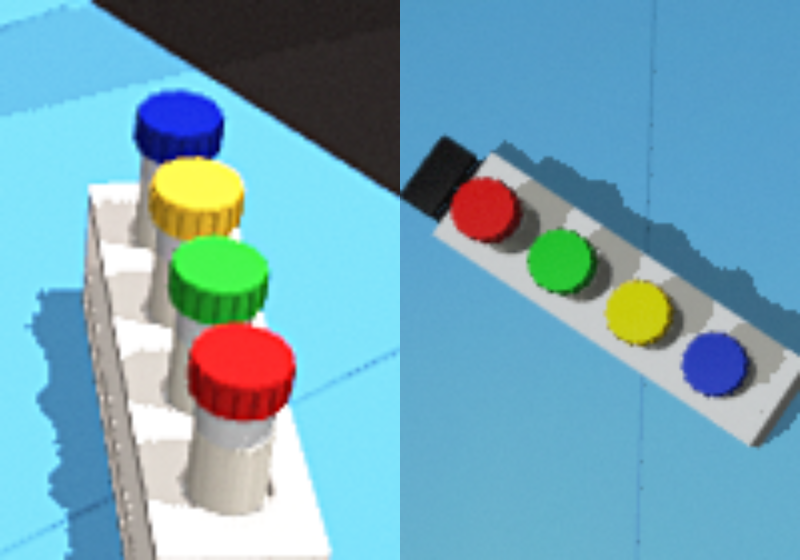

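All four stand upright at an even height, with red, green, yellow and blue running from the rack's grip end (top crop (485,210), (562,261), (639,312), (716,364)).

```bash
python3 -c "
from bench import manip, get_image, get_calibration
print(manip.hand_in())"
```

```text
the job is handed in; nothing more can be done
None
```

All four tubes are fully down in the rack in order from the grip end (red, green, yellow, blue), released with the arm clear at about 44 s, and the job is handed in.

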